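# Set a telescoping length stop one hole longer

## Robot

A 7-joint arm with a two-finger parallel gripper is mounted at the origin on a cart in front of the work surface, level with it; the furniture and walls round the work are solid. World frame = base frame: x ahead of the robot, y to its left, z up, the work surface at z = 0. Lengths are in mm, angles in rad, forces in N, time in s.
With the tool pointing down it reaches from about 400 to 875 mm from the base axis. Payload 4.4 kg.
Tool frame: the origin (TCP) lies midway between the tips of the shut fingers; the grasp point (between the pads) lies 19 mm behind it (env.grasp_offset is the distance from the TCP to the grasp point, in mm); z points along the fingers, y is the line along which they close (so a half turn about z gives the same grasp; the last joint's range is limited). The gripper opens to 85 mm and grips with 20 to 120 N. Pads are 22 mm wide; open, the fingers measure 114 mm over their backs; the gripper's body (76 mm by 85 mm) begins 54 mm behind the grasp point. The pads swing forward as they close: fully open they stand 13 mm farther back than shut.
Start: joints at [1.072, 0.628, 0.038, 1.517, -0.027, 0.996, -0.02], TCP at [272.647, -590.069, 231.313] pointing down, gripper open.
Joint ranges: [-3.06, 3.06], [-0.37, 2.12], [-1.25, 1.32], [0.18, 2.47], [-1.1, 4.24], [0.23, 1.98], [-2.94, 2.94]. Speed limits (rad/s): [2.57, 2.57, 3.14, 3.14, 3.14, 3.14, 3.14].

## Interface

Orientations are given as a unit quaternion [x, y, z, w].
In Python, from station import env, grab_frame gives the robot as it stands. The module is installed in compiled form; this text tells all that it offers.
- The arm moves only by the tool play_rows, never from a script. Its argument "steps" is text: rows parted by semicolons, each of 5 numbers parted by spaces: the shift along the tool's x, y, z in m, then the turn about the tool's z in rad, then the gripper's target within -1 to 1 (fully open at 1, half-way at 0, shut at -1). In form: dx dy dz yaw fingers; .... A call has 1 to 5 rows; each row is the pose to reach, as a shift and turn from the pose commanded when the call began, along the tool's axes at that moment; what a row does not reach only later rows make up. A row lasts 1/12 s, in which the tool goes at most 41.7 mm and 7.16 degrees, less where a joint would pass 70% of its speed; a pose out of reach is approached as far as the arm can. A call with a gripper value outside its range is refused whole. The fingers move at their own pace and stop on an object; the grip force is fixed at half the most. Time passes only in rows, so rows that repeat a pose let the fingers close. It gives the time, the measured TCP pose, the force, the opening and the grip force at its end, in the units of the state.
- env.observe(): the state, without advancing time (a new reading comes with each control period).
- grab_frame(name): name is "side" or "top"; returns a dict with "image" (480x640x3 uint8, blue, green, red), "intrinsics" (3x3 intrinsics, pixels), "rvec" (rotation vector, rad) and "tvec" (3), from world to camera coordinates, as OpenCV has them. Camera axes: x right, y down, z forward; pixel columns grow to the right and rows downward; lengths in mm; the calibration is good to about 2 mm. A picture is of the moment at which its call begins. There is no depth.
- env.job_done(): hands the job in; it is judged then, once.
The state is a dict: "time_s": time; "joint_pos": joint angles; "joint_vel": joint speeds; "tau": joint torques, N m; "tool_pos": TCP position; "tool_rot": TCP orientation; "contact_force": force on the tool from outside, world axes, zero at the start; "wrist_torque": the same for the moment, N m; "grip_width": finger opening in mm; "finger_force": force on a finger pad.
Only numpy, scipy, OpenCV 4.12 (cv2) and the standard library are available. Lean on these libraries where they do the work, as an engineer would, in place of code of your own. Each camera call takes 0.05 s, during which the arm holds its last target. There are 200 camera calls.

## Task

Lengthen the telescoping length stop on the bench by one hole: with the tips of closed fingers press its sprung thumb button fully down, slide it with the tube outwards, ease off so that the button pops all the way up in the next hole, and let go. Be gentle: do not press hard on the button when it is down, nor shove on once it has caught, and leave the screwdriver, the gauge block and the coil unit beside it where they lie.

Things in the scene. Friction and masses are not known exactly. Their poses are not given: they have to be found in the camera images.
- stop_bar: the fixed part of the length stop: an aluminium channel 170 x 38 mm, 38 mm high, on a base plate 210 x 85 x 8 mm screwed to the bench. Origin: on the bench, under the middle of the base plate. Its x axis runs along the channel, the way the tube slides out; z is up. A steel plate with the next hole, 44 mm wide and 41 mm high, is screwed over the channel. More than 25 N on any part of the stop damages it
- slide_tube (a joint): travel of the inner tube (it carries the button, and at its outer end a steel stop plate 50 mm wide, 60 mm high), m, positive outwards: about 0 (within 1.5 mm) in the first hole, at most 0.062. Friction about 2 N. The next hole lies somewhere from 0.036 to 0.052, set differently each time: find it by feel or sight. Each hole leaves 3 mm of end play
- thumb (a joint): how far the button is pressed, m: 0 up (caught in a hole), 0.0085 bottom stop. Its spring pushes up with 1.5 N when up, 5 N when down. Its cross-pin (8 mm) locks the tube until it is down by 0.007; slid on from there it runs under the 6 mm top wall, which then keeps it at 0.007 by itself; over the next hole it springs up to 0 and locks the tube, unless still held down
- thumb_pad (a point): the spot to press, on the top face of the sprung button; moves with button and tube; 58 mm above the bench when the button is up. The button is a black pad 34 mm long (along the bar's x: 20 mm behind this point, 14 mm ahead of it) and 22 mm wide, with an upright lip at its outer end
- thumb_lip (a point): middle of the inner face of the button's upright lip, 14 mm ahead (bar +x) of thumb_pad and 9 mm above the pad; the lip is 22 mm wide, 8 mm thick and rises 18 mm above the pad. A finger on or a little above the pad pushes this face outwards to slide the button and tube
- driver: screwdriver with an amber handle, 196 mm long, lying beside the bar (bystander); origin under its middle
- gauge: grey gauge block, 83 x 30 x 12 mm, lying beside the bar (bystander); origin under its middle
- coil: small dark coil unit, 23 x 28 x 22 mm, standing beside the bar (bystander); origin under its middle

How it is judged:
By the outcome, as a careful person would: the job done as asked, in the order asked, and still so for the second after the job is handed in, with the robot touching nothing.
It also fails if it takes over 42 s, if anything falls off the work surface, if the arm or the gripper's body presses on something with over 40 N, if the wrist force passes 120 N, or if a joint passes its speed limit or range.

## Working session

There is one attempt and no reset: what is moved stays moved. The work goes in short steps, Python scripts to look and compute and a tool call to move; the robot and the scene stay as the last step left them, time stands still between calls to the robot, and variables do not carry over. Pictures are saved under pics/ and viewed, at most 10 in all, crops included, and the job is handed in when it is done.

Besides the shell and the picture viewer there is one more tool, called after "Request:" as a command line: name --argument value ..., lists and objects as JSON in quotes. play_rows: Moves the arm, as the interface text tells. Its arguments: {"type":"object","properties":{"steps":{"type":"string"}},"required":["steps"]}

```bash
mkdir -p pics; cat > h.py <<'E'
import numpy as np, cv2
from station import env, grab_frame
def ray(f,u,v):
    K=f["intrinsics"];R=cv2.Rodrigues(np.array(f["rvec"],float))[0];t=np.array(f["tvec"],float).ravel()
    return -R.T@t, R.T@np.linalg.inv(K)@np.array([u,v,1.])
def onz(f,u,v,z):
    c,d=ray(f,u,v); return c+d*(z-c[2])/d[2]
def proj(f,p):
    return cv2.projectPoints(np.array(p,float).reshape(-1,3),np.array(f["rvec"],float),np.array(f["tvec"],float),np.array(f["intrinsics"],float),None)[0].reshape(-1,2)
E
python3 - <<'E'
from h import *
for n in("side","top"):
    f=grab_frame(n);cv2.imwrite(f"pics/{n}0.png",f["image"]);np.savez(f"{n}0.npz",**f)
    print(n,ray(f,320,240))
print(env.observe())
E
```

```text
side (array([ 161.27791789, -427.1094482 ,  641.09814146]), array([ 0.56113142,  0.50983506, -0.65217704]))
top (array([489.75711984,   7.08591704, 921.69762496]), array([ 0.16536805,  0.01607122, -0.98615965]))
{'time_s': 0.1, 'joint_pos': array([ 1.07218585,  0.62926509,  0.03845008,  1.51827074, -0.02701705,
        0.99627609, -0.01997057]), 'joint_vel': array([-3.99677845e-04, -1.11420591e-03,  1.80734839e-03, -3.81190029e-03,
       -1.36915478e-05,  5.20877845e-05,  1.07045863e-03]), 'tau': array([ 2.82987196e-03, -5.64531577e+01,  1.23019908e+00, -1.93973958e+01,
        1.11668132e-02,  5.44997849e-03,  2.98060695e-05]), 'tool_pos': array([ 272.42222657, -589.54658705,  230.47282699]), 'tool_rot': array([ 9.76673578e-01,  2.14727733e-01, -1.85800792e-04, -8.30133436e-04]), 'contact_force': array([0.17768657, 0.24379811, 0.41874518]), 'wrist_torque': array([-0.0268816 , -0.04036335,  0.03020212]), 'finger_force': 0.0, 'grip_width': 85.34400018576953}
```

View pics/top0.png

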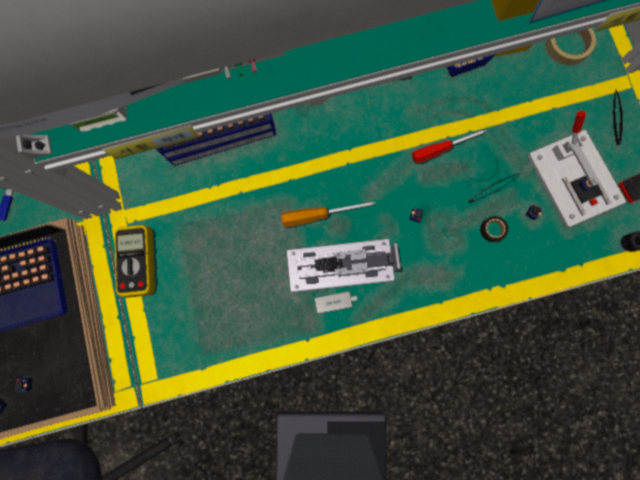

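View pics/side0.png

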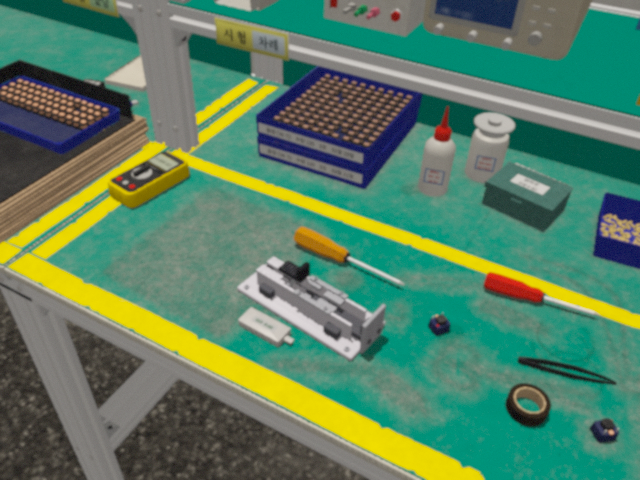

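Top view: bar with base plate at about (342,265), black button near (326,263), stop plate at (397,257) on the outer end, driver at (325,214), gauge (336,302), coil (416,214). Side view: button at (295,270), stop plate at (374,322).

```bash
python3 - <<'E'
from h import *
f=dict(np.load("top0.npz"));s=dict(np.load("side0.npz"))
a=cv2.resize(f["image"][230:305,275:415],None,fx=5.6,fy=5.6,interpolation=cv2.INTER_CUBIC)[:, :784]
b=cv2.resize(s["image"][250:362,230:395],None,fx=4.5,fy=4.5,interpolation=cv2.INTER_CUBIC)
cv2.imwrite("pics/topc.png",a);cv2.imwrite("pics/sidec.png",b)
# base plate: bright, low-saturation
hsv=cv2.cvtColor(f["image"],cv2.COLOR_BGR2HSV)
m=((hsv[...,1]<60)&(hsv[...,2]>90)).astype(np.uint8)*255
r=np.zeros_like(m);r[228:297,275:412]=m[228:297,275:412]
r=cv2.morphologyEx(r,cv2.MORPH_CLOSE,np.ones((9,9)))
c=max(cv2.findContours(r,0,2)[0],key=cv2.contourArea)
box=cv2.boxPoints(cv2.minAreaRect(c));print(box)
P=np.array([onz(f,*p,8) for p in box]);print(P.round(1),np.linalg.norm(np.roll(P,-1,0)-P,axis=1))
E
```

```text
[[275. 228.]
 [400. 228.]
 [400. 296.]
 [275. 296.]]
[[ 668.5  114.4    8. ]
 [ 666.8 -141.4    8. ]
 [ 529.1 -136.8    8. ]
 [ 529.8  112.5    8. ]] [255.76333198 137.81997486 249.30997381 138.79568149]
```

View pics/topc.png

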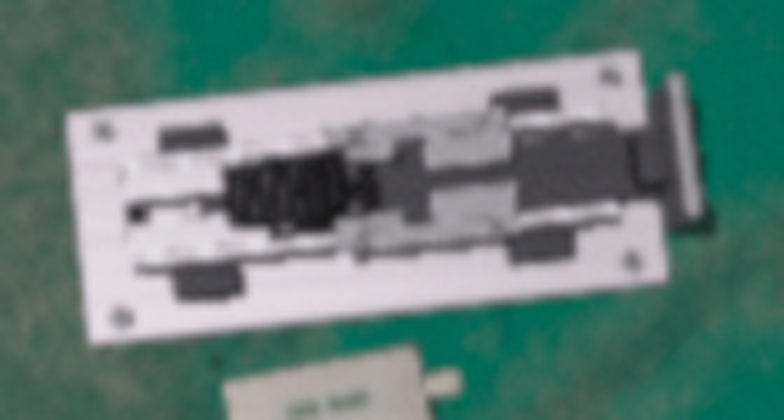

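View pics/sidec.png

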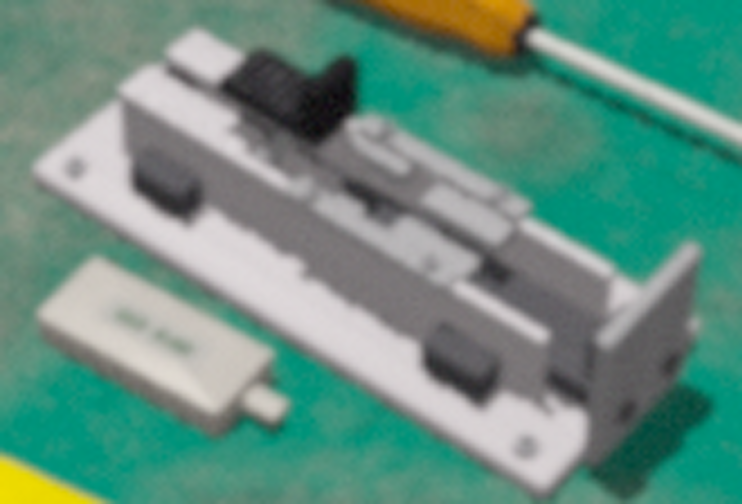

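Crops: base corners in topc at (67,113), (638,52), (667,278), (90,343). The black button runs from about x=225 to 347 at y≈193, with the lip at its outer (right) end. In sidec the lip top is at about (335,65).

```bash
python3 - <<'E'
from h import *
f=dict(np.load("top0.npz"));s=dict(np.load("side0.npz"))
T=lambda u,v:(u/5.6+275-.41,v/5.6+230-.41); S=lambda u,v:(u/4.5+230-.39,v/4.5+250-.39)
P=np.array([onz(f,*T(*p),8) for p in [(67,113),(638,52),(667,278),(90,343)]])
print(P.round(1),np.linalg.norm(np.roll(P,-1,0)-P,axis=1).round(1))
O=P.mean(0);O[2]=0;ax=(P[1]+P[2]-P[0]-P[3])/2;ax[2]=0;ax/=np.linalg.norm(ax);ay=np.array([-ax[1],ax[0],0])
print("O",O,"ax",ax,"ang",np.arctan2(ax[1],ax[0]))
L=lambda p:np.round([(p-O)@ax,(p-O)@ay,p[2]],1)
for q in [(227,193),(345,190)]: print("top button",L(onz(f,*T(*q),58)),L(onz(f,*T(*q),76)))
# side base corners check at z=8
for q in [(35,172),(545,492)]: print("side base",L(onz(s,*S(*q),8)))
for q,z in [((232,88),58),((318,78),76),((352,58),76),((300,128),58)]: print("side btn",q,L(onz(s,*S(*q),z)))
pad=None
np.savez("bar.npz",O=O,ax=ax,ay=ay)
o=env.observe()
from scipy.spatial.transform import Rotation as R
print(R.from_quat(o["tool_rot"]).as_matrix().round(3))
E
```

```text
[[ 623.2   90.2    8. ]
 [ 644.5 -117.4    8. ]
 [ 562.4 -125.3    8. ]
 [ 539.9   81.1    8. ]] [208.6  82.4 207.7  83.7]
O [592.51358899 -17.84605879   0.        ] ax [ 0.10511744 -0.99445981  0.        ] ang -1.4654843308407248
top button [-48.7   0.6  58. ] [-48.4  -1.5  76. ]
top button [-8.5 -2.8 58. ] [-9.1 -4.8 76. ]
side base [-101.2  -43.     8. ]
side base [106.1 -43.6   8. ]
side btn (232, 88) [-42.6 -10.6  58. ]
side btn (318, 78) [-12.6  -4.6  76. ]
side btn (352, 58) [-10.2   9.1  76. ]
side btn (300, 128) [-14.6 -10.8  58. ]
[[ 0.908  0.419 -0.001]
 [ 0.419 -0.908  0.002]
 [-0.    -0.002 -1.   ]]
```

Request:
play_rows --steps "0.031 -0.024 0 0 -1;0.063 -0.048 0 0 -1;0.095 -0.072 0 0 -1;0.127 -0.097 0 0 -1;0.159 -0.122 0 0 -1"

```text
time_s: 0.52
tool_pos: [366.1, -410.7, 230.9]
tool_rot: [0.977, 0.214, -0.0, -0.0]
contact_force: [0.1, 0.5, 0.0]
grip_width: 25.5
finger_force: 0.0
```

Request:
play_rows --steps "0.031 -0.024 0 0 -1;0.063 -0.048 0 0 -1;0.095 -0.072 0 0 -1;0.127 -0.097 0 0 -1;0.159 -0.122 0 0 -1"

```text
time_s: 0.93
tool_pos: [459.3, -233.3, 231.2]
tool_rot: [0.977, 0.215, -0.0, -0.0]
contact_force: [0.8, -0.3, 0.8]
grip_width: 0.1
finger_force: 0.0
```

Request:
play_rows --steps "0.031 -0.024 0 -0.12 -1;0.063 -0.048 0 -0.24 -1;0.095 -0.072 0 -0.36 -1;0.127 -0.097 0 -0.48 -1;0.159 -0.122 0 -0.6 -1"

```text
time_s: 1.35
tool_pos: [552.5, -55.9, 231.2]
tool_rot: [0.868, 0.496, -0.0, -0.0]
contact_force: [0.8, 0.4, -0.5]
grip_width: 0.1
finger_force: 0.0
```

Request:
play_rows --steps "0 0 0 -0.12 -1;0 0 0 -0.24 -1;0 0 0 -0.36 -1;0 0 0 -0.48 -1;0 0 0 -0.6 -1"

```text
time_s: 1.77
tool_pos: [551.8, -57.7, 230.9]
tool_rot: [0.683, 0.731, -0.0, -0.0]
contact_force: [-0.7, 0.1, -0.1]
grip_width: 0.2
finger_force: 0.0
```

```bash
cat >> h.py <<'E'
from scipy.spatial.transform import Rotation as R
def st():
    b=np.load("bar.npz");o=env.observe();M=R.from_quat(o["tool_rot"]).as_matrix();p=o["tool_pos"]
    l=[(p-b["O"])@b["ax"],(p-b["O"])@b["ay"],p[2]]
    F=o["contact_force"]
    print("t",round(o["time_s"],2),"tcp",p.round(1),"bar",np.round(l,1),"F bar",np.round([F@b["ax"],F@b["ay"],F[2]],2),"w",round(o["grip_width"],1))
    return o,M,b
def shift(l):
    o,M,b=st();t=b["O"]+b["ax"]*l[0]+b["ay"]*l[1];t[2]=l[2]
    x=-b["ax"];d=M.T@x
    print("shift",(M.T@(t-o["tool_pos"])/1000).round(4),"yaw",np.arctan2(d[1],d[0]).round(3),"joints",o["joint_pos"].round(2))
    print(M.round(3).tolist())
E
python3 -c "
from h import *
shift([-29,-1,130])"
```

```text
t 1.77 tcp [551.8 -57.7 230.9] bar [ 35.3 -44.6 230.9] F bar [-0.16 -0.64 -0.09] w 0.2
shift [0.0659 0.0413 0.1009] yaw -0.037 joints [ 0.27  0.51 -0.32  1.78  0.2   0.89 -0.08]
[[-0.068, 0.998, -0.001], [0.998, 0.068, -0.0], [0.0, -0.001, -1.0]]
```

Request:
play_rows --steps "0.025 0.015 0.02 -0.037 -1;0.05 0.03 0.05 -0.037 -1;0.066 0.041 0.08 -0.037 -1;0.066 0.041 0.115 -0.037 -1;0.066 0.041 0.136 -0.037 -1"

```text
time_s: 2.18
tool_pos: [587.5, 12.5, 91.9]
tool_rot: [0.67, 0.742, -0.001, -0.002]
contact_force: [-1.2, -0.6, -0.8]
grip_width: 0.1
finger_force: 0.0
```

```bash
python3 - <<'E'
from h import *
o,M,b=st()
f=grab_frame("side");t=grab_frame("top")
a=cv2.resize(f["image"][215:345,225:395],None,fx=4,fy=4,interpolation=cv2.INTER_CUBIC)
cv2.imwrite("pics/s1.png",a)
p=o["tool_pos"]
print("tcp side px(crop)",(proj(f,p)-[225,215])*4)
q=[b["O"]+b["ax"]*x+b["ay"]*(-1)+[0,0,z] for x,z in [(-29,58),(-15,67)]]
print("pad,lip crop",(proj(f,q)-[225,215])*4)
shift([-29,-1,66])
E
```

```text
t 2.18 tcp [587.5  12.5  91.9] bar [-30.7  -1.8  91.9] F bar [ 0.5  -1.3  -0.76] w 0.1
tcp side px(crop) [[266.07550038 147.14505373]]
pad,lip crop [[271.27825524 219.1328471 ]
 [302.09369504 218.08479557]]
t 2.28 tcp [585.6  10.6  91.3] bar [-29.   -3.9  91.3] F bar [0.35 0.41 0.07] w 0.6
shift [0.     0.0031 0.0252] yaw -0.005 joints [ 0.1   0.74 -0.26  1.81  0.29  0.65 -0.24]
[[-0.1, 0.995, -0.009], [0.995, 0.1, -0.001], [0.0, -0.009, -1.0]]
```

View pics/s1.png

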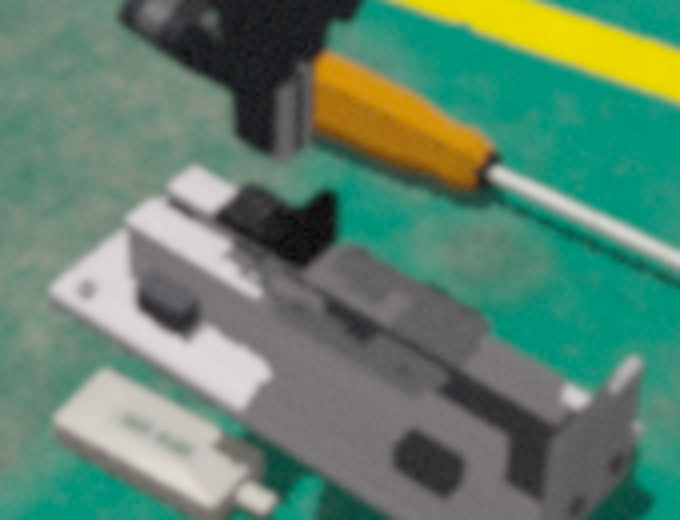

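Request:
play_rows --steps "0 0.003 0.01 -0.005 -1;0 0.003 0.02 -0.005 -1;0 0.003 0.026 -0.005 -1;0 0.003 0.029 -0.005 -1;0 0.003 0.029 -0.005 -1"

```text
time_s: 2.7
tool_pos: [591.9, 10.7, 66.2]
tool_rot: [0.67, 0.743, -0.0, -0.0]
contact_force: [0.1, -1.2, -0.3]
grip_width: -0.1
finger_force: 0.0
```

```bash
python3 - <<'E'
from h import *
f=grab_frame("side");g=grab_frame("top")
a=cv2.resize(f["image"][215:315,240:350],None,fx=4,fy=4,interpolation=cv2.INTER_CUBIC)
c=cv2.resize(g["image"][225:325,285:385],None,fx=4,fy=4,interpolation=cv2.INTER_CUBIC)
cv2.imwrite("pics/s2.png",np.hstack([a,c[:, :360]]))
shift([-29,-1,50])
E
```

```text
t 2.8 tcp [592.3  10.9  66.9] bar [-28.6   2.8  66.9] F bar [ 1.15  0.3  -0.11] w -0.1
shift [ 0.0004 -0.0039  0.0169] yaw -0.002 joints [ 0.09  0.78 -0.25  1.81  0.31  0.6  -0.25]
[[-0.104, 0.995, 0.001], [0.995, 0.104, 0.0], [-0.0, 0.001, -1.0]]
```

View pics/s2.png

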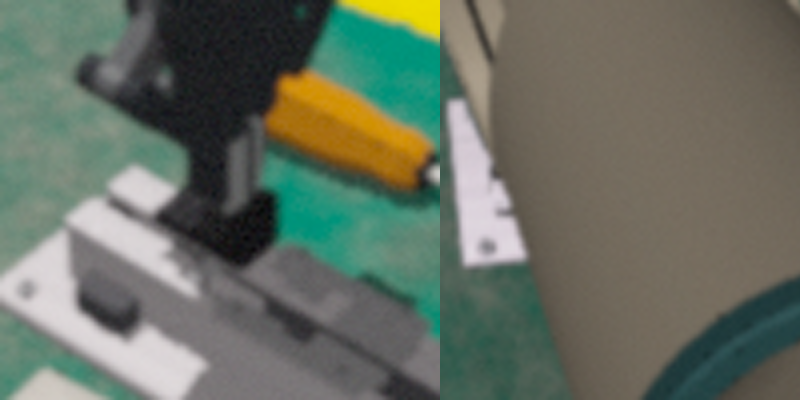

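The finger tips stand just inboard of the lip and over the pad (tip at about (235,210) in the left crop, lip top at about (262,195)). The top view is blocked by the arm. Next I go down by feel.

Request:
play_rows --steps "0.001 -0.003 0.003 -0.002 -1;0.001 -0.003 0.006 -0.002 -1;0.001 -0.003 0.007 -0.002 -1;0.001 -0.003 0.007 -0.002 -1;0.001 -0.003 0.007 -0.002 -1"

```text
time_s: 3.22
tool_pos: [588.9, 11.6, 59.3]
tool_rot: [0.669, 0.744, -0.0, -0.0]
contact_force: [-0.3, -0.8, 0.3]
grip_width: -0.2
finger_force: 0.0
```

```bash
python3 -c "
from h import *
shift([-29,-1,50])"
```

```text
t 3.22 tcp [588.9  11.6  59.3] bar [-29.7  -0.5  59.3] F bar [ 0.75 -0.43  0.3 ] w -0.2
shift [-0.0007 -0.0005  0.0093] yaw 0.001 joints [ 0.09  0.78 -0.24  1.82  0.32  0.58 -0.25]
[[-0.106, 0.994, -0.0], [0.994, 0.106, -0.0], [-0.0, -0.0, -1.0]]
```

Now press down in small steps, reading the force.

Request:
play_rows --steps "0 0 0.001 0 -1;0 0 0.002 0 -1;0 0 0.003 0 -1;0 0 0.004 0 -1;0 0 0.004 0 -1"

```text
time_s: 3.63
tool_pos: [589.2, 11.7, 55.4]
tool_rot: [0.669, 0.744, 0.0, 0.0]
contact_force: [-0.3, -0.0, 2.3]
grip_width: -0.1
finger_force: 1.1
```

Request:
play_rows --steps "0 0 0.001 0 -1;0 0 0.002 0 -1;0 0 0.003 0 -1;0 0 0.003 0 -1;0 0 0.003 0 -1"

```text
time_s: 4.05
tool_pos: [589.1, 11.7, 52.4]
tool_rot: [0.669, 0.744, 0.0, 0.0]
contact_force: [0.1, -1.0, 3.7]
grip_width: 0.1
finger_force: 1.6
```

```bash
python3 -c "
from h import *
shift([-29,-1,50])"
```

```text
t 4.05 tcp [589.1  11.7  52.4] bar [-29.7  -0.2  52.4] F bar [1.05 0.   3.65] w 0.1
shift [-0.0007 -0.0008  0.0024] yaw 0.001 joints [ 0.08  0.79 -0.24  1.82  0.32  0.56 -0.26]
[[-0.106, 0.994, 0.0], [0.994, 0.106, 0.0], [0.0, 0.0, -1.0]]
```

Request:
play_rows --steps "0 0 0.001 0 -1;0 0 0.002 0 -1;0 0 0.002 0 -1;0 0 0.002 0 -1"

```text
time_s: 4.38
tool_pos: [589.1, 11.7, 50.4]
tool_rot: [0.669, 0.744, 0.0, 0.0]
contact_force: [0.6, -0.2, 3.7]
grip_width: -0.0
finger_force: 2.0
```

Request:
play_rows --steps "0 0 0.0005 0 -1;0 0 0.001 0 -1;0 0 0.001 0 -1"

```text
time_s: 4.63
tool_pos: [589.2, 11.7, 49.6]
tool_rot: [0.669, 0.744, 0.0, 0.0]
contact_force: [0.4, 0.7, 5.4]
grip_width: 0.1
finger_force: 2.8
```

Request:
play_rows --steps "-0.002 0 0 0 -1;-0.004 0 0 0 -1;-0.006 0 0 0 -1;-0.008 0 0 0 -1;-0.01 0 0 0 -1"

```text
time_s: 5.05
tool_pos: [590.1, 3.0, 49.6]
tool_rot: [0.668, 0.744, 0.001, -0.0]
contact_force: [0.1, 2.3, 7.0]
grip_width: -0.0
finger_force: 2.9
```

```bash
python3 -c "
from h import *
shift([-29,0,50])"
```

```text
t 5.05 tcp [590.1   3.   49.6] bar [-21.   -0.2  49.6] F bar [-2.3   0.38  6.97] w -0.0
shift [ 0.008   0.0003 -0.0004] yaw 0.001 joints [ 0.1   0.8  -0.24  1.82  0.33  0.56 -0.24]
[[-0.107, 0.994, 0.0], [0.994, 0.107, 0.002], [0.001, 0.001, -1.0]]
```

Request:
play_rows --steps "-0.002 0 -0.0005 0 -1;-0.004 0 -0.0005 0 -1;-0.006 0 -0.0005 0 -1;-0.006 0 -0.0005 0 -1"

```text
time_s: 5.38
tool_pos: [590.8, -4.5, 49.8]
tool_rot: [0.669, 0.743, 0.0, 0.0]
contact_force: [0.6, 2.0, 4.9]
grip_width: -0.4
finger_force: 2.2
```

```bash
python3 - <<'E'
from h import *
shift([-29,0,50])
f=grab_frame("side")
a=cv2.resize(f["image"][215:365,235:400],None,fx=4,fy=4,interpolation=cv2.INTER_CUBIC)
cv2.imwrite("pics/s3.png",a)
E
```

```text
t 5.38 tcp [590.8  -4.5  49.8] bar [-13.4  -0.3  49.8] F bar [-1.97  0.83  4.86] w -0.4
shift [ 0.0156  0.0003 -0.0002] yaw 0.0 joints [ 0.11  0.8  -0.24  1.82  0.33  0.56 -0.23]
[[-0.105, 0.994, 0.0], [0.994, 0.105, 0.0], [0.0, 0.0, -1.0]]
```

View pics/s3.png

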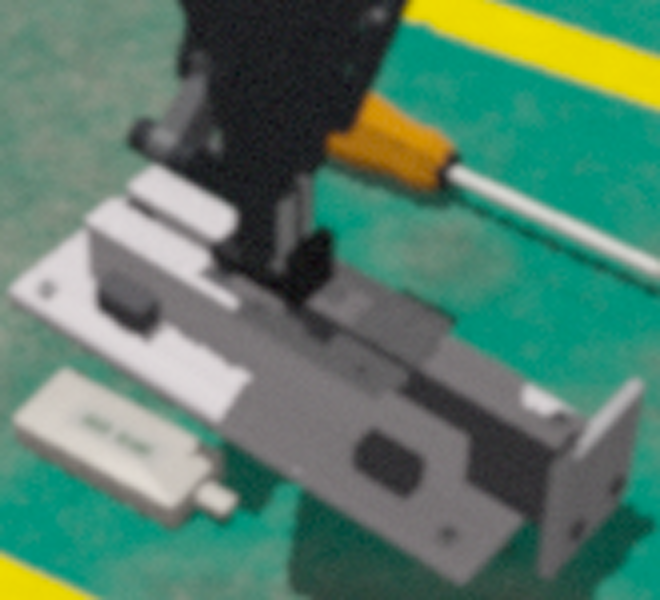

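The tube is out by about 14 mm with the finger tip against the lip (about (305,265)), and the button is running under the wall. I'll ease up off the pad and push on by the lip.

Request:
play_rows --steps "0 0 -0.003 0 -1;0 0 -0.006 0 -1;0 0 -0.009 0 -1;0 0 -0.0105 0 -1;0 0 -0.0105 0 -1"

```text
time_s: 5.85
tool_pos: [590.4, -4.6, 60.5]
tool_rot: [0.669, 0.743, -0.0, 0.0]
contact_force: [0.1, -0.2, 0.9]
grip_width: 0.1
finger_force: 0.0
```

Request:
play_rows --steps "-0.002 0 0 0 -1;-0.004 0 0 0 -1;-0.006 0 0 0 -1;-0.008 0 0 0 -1;-0.01 0 0 0 -1"

```text
time_s: 6.27
tool_pos: [591.3, -13.2, 60.2]
tool_rot: [0.668, 0.744, 0.0, -0.001]
contact_force: [-1.2, 4.0, -0.1]
grip_width: 0.1
finger_force: 2.1
```

```bash
python3 -c "
from h import *
shift([-29,0,60])"
```

```text
t 6.27 tcp [591.3 -13.2  60.2] bar [-4.7 -0.7 60.2] F bar [-4.07 -0.8  -0.06] w 0.1
shift [0.0243 0.0007 0.0002] yaw 0.002 joints [ 0.13  0.79 -0.25  1.81  0.32  0.59 -0.21]
[[-0.107, 0.994, -0.001], [0.994, 0.107, 0.001], [0.001, -0.0, -1.0]]
```

Request:
play_rows --steps "-0.002 0.0005 0 0 -1;-0.004 0.0005 0 0 -1;-0.006 0.0005 0 0 -1;-0.008 0.0005 0 0 -1;-0.01 0.0005 0 0 -1"

```text
time_s: 6.68
tool_pos: [592.8, -24.5, 60.3]
tool_rot: [0.669, 0.743, -0.0, -0.0]
contact_force: [-3.0, 2.6, 2.0]
grip_width: 0.0
finger_force: 1.8
```

Request:
play_rows --steps "-0.001 0 0 0 -1;-0.002 0 0 0 -1;-0.003 0 0 0 -1;-0.003 0 0 0 -1"

```text
time_s: 7.02
tool_pos: [593.5, -27.6, 60.2]
tool_rot: [0.669, 0.743, -0.0, 0.0]
contact_force: [-1.6, 1.7, 0.5]
grip_width: 0.1
finger_force: 1.2
```

Request:
play_rows --steps "-0.001 0 0 0 -1;-0.002 0 0 0 -1;-0.002 0 0 0 -1"

```text
time_s: 7.27
tool_pos: [593.8, -29.2, 60.2]
tool_rot: [0.669, 0.744, 0.0, 0.0]
contact_force: [-1.8, 3.1, 0.5]
grip_width: 0.1
finger_force: 1.5
```

```bash
python3 -c "
from h import *
shift([-29,0,60])"
```

```text
t 7.27 tcp [593.8 -29.2  60.2] bar [11.5  0.1 60.2] F bar [-3.27 -1.48  0.51] w 0.1
shift [ 0.0405 -0.0001  0.0002] yaw 0.001 joints [ 0.16  0.79 -0.25  1.8   0.33  0.59 -0.19]
[[-0.106, 0.994, 0.0], [0.994, 0.106, -0.0], [-0.0, 0.0, -1.0]]
```

Request:
play_rows --steps "-0.001 0 0 0 -1;-0.002 0 0 0 -1;-0.002 0 0 0 -1"

```text
time_s: 7.52
tool_pos: [594.3, -31.8, 60.4]
tool_rot: [0.669, 0.743, -0.0, 0.0]
contact_force: [-2.3, 1.2, 0.5]
grip_width: 0.1
finger_force: 0.8
```

Request:
play_rows --steps "-0.001 0 0 0 -1;-0.0015 0 0 0 -1;-0.0015 0 0 0 -1"

```text
time_s: 7.77
tool_pos: [595.0, -33.4, 60.6]
tool_rot: [0.669, 0.743, 0.0, 0.001]
contact_force: [-0.2, -0.7, 0.6]
grip_width: 0.4
finger_force: 0.4
```

Request:
play_rows --steps "0 0 0 0 -1;0 0 0 0 -1"

```text
time_s: 7.93
tool_pos: [594.6, -33.4, 60.5]
tool_rot: [0.669, 0.743, -0.0, 0.001]
contact_force: [-0.3, -0.1, 0.3]
grip_width: -0.1
finger_force: 0.0
```

```bash
python3 - <<'E'
from h import *
shift([-29,0,60])
f=grab_frame("side")
a=cv2.resize(f["image"][215:365,255:420],None,fx=4,fy=4,interpolation=cv2.INTER_CUBIC)
cv2.imwrite("pics/s4.png",a)
E
```

```text
t 7.93 tcp [594.6 -33.4  60.5] bar [15.7  0.4 60.5] F bar [ 0.08 -0.36  0.29] w -0.1
shift [ 0.0447 -0.0004  0.0004] yaw 0.0 joints [ 0.17  0.79 -0.25  1.8   0.33  0.59 -0.18]
[[-0.105, 0.994, 0.001], [0.994, 0.105, -0.001], [-0.001, 0.001, -1.0]]
```

View pics/s4.png

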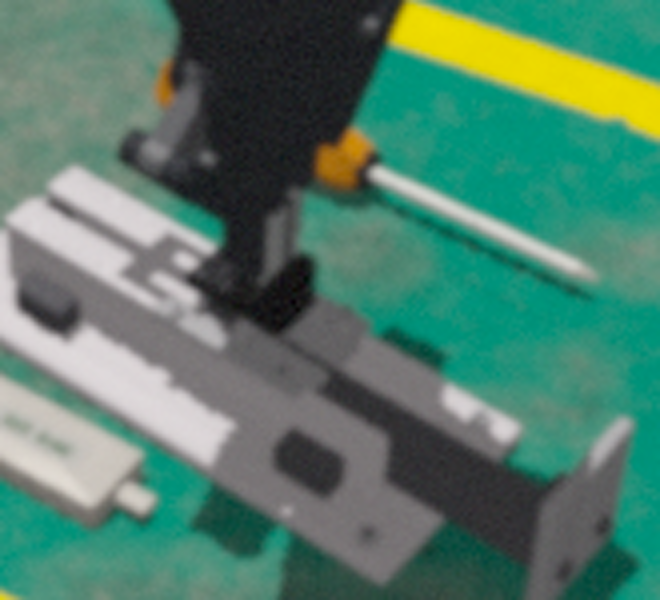

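The button looks raised (black side wall visible around (275,290)) and the push force is gone. I'll back off from the lip, lift clear and check.

Request:
play_rows --steps "0.001 0 -0.001 0 -1;0.002 0 -0.01 0 -1;0.002 0 -0.03 0 -1;0.002 0 -0.06 0 -1;0.002 0 -0.1 0 -1"

```text
time_s: 8.4
tool_pos: [592.0, -30.5, 159.8]
tool_rot: [0.669, 0.744, -0.002, -0.002]
contact_force: [1.2, -0.8, -0.7]
grip_width: -0.4
finger_force: 0.0
```

Request:
play_rows --steps "0.04 0 -0.03 0 -1;0.08 0 -0.06 0 -1;0.12 0 -0.06 0 -1;0.16 0 -0.06 0 -1;0.2 0 -0.06 0 -1"

```text
time_s: 8.82
tool_pos: [574.0, 161.0, 222.6]
tool_rot: [0.669, 0.743, 0.001, 0.001]
contact_force: [0.3, -0.4, -0.1]
grip_width: -0.1
finger_force: 0.0
```

```bash
python3 - <<'E'
from h import *
st()
f=grab_frame("side");g=grab_frame("top")
np.savez("side5.npz",**f);np.savez("top5.npz",**g)
a=cv2.resize(f["image"][250:370,255:400],None,fx=4,fy=4,interpolation=cv2.INTER_CUBIC)[:480]
c=cv2.resize(g["image"][230:305,285:435],None,fx=4,fy=4,interpolation=cv2.INTER_CUBIC)
cv2.imwrite("pics/s5.png",np.vstack([a[:300],c[:,:580]]))
E
```

```text
t 8.82 tcp [574.  161.  222.6] bar [-179.8    0.4  222.6] F bar [ 0.39  0.25 -0.08] w -0.1
```

View pics/s5.png

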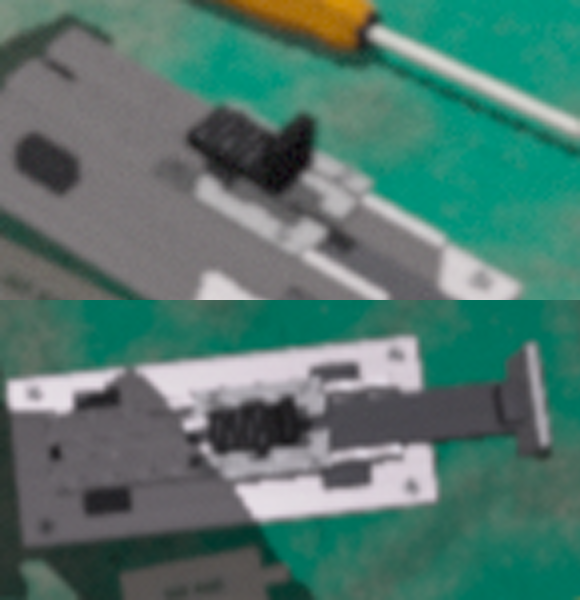

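Button is clear of the fingers and stands proud of the steel plate: side crop lip far top corner at about (313,115), and the top crop shows it from x≈208 to 308. I'll check its height with a ray onto the bar's side planes, against the first picture.

```bash
python3 - <<'E'
from h import *
b=np.load("bar.npz");O,ax,ay=b["O"],b["ax"],b["ay"]
def ext(n,x0,x1,y0,y1):
    s=dict(np.load(n));g=s["image"].max(2)[y0:y1,x0:x1]
    big=cv2.resize(g,None,fx=4,fy=4,interpolation=cv2.INTER_CUBIC)
    m=(big<52).astype(np.uint8)
    k,l,st_,_=cv2.connectedComponentsWithStats(m);i=1+st_[1:,4].argmax()
    ys,xs=np.nonzero(l==i)
    top=[xs[ys<=ys.min()+1].mean(),ys.min()];right=[xs.max(),ys[xs>=xs.max()-1].mean()]
    left=[xs.min(),ys[xs<=xs.min()+1].mean()];bot=[xs[ys>=ys.max()-1].mean(),ys.max()]
    print(n,"area",st_[i,4])
    for nm,q,yb in(("top",top,11),("right",right,11),("left",left,-11),("bot",bot,-11)):
        c,d=ray(s,x0+q[0]/4,y0+q[1]/4);t=(yb-(c-O)@ay)/(d@ay);p=c+d*t
        print(nm,np.round(q),"bar x,z",((p-O)@ax).round(1),p[2].round(1))
ext("side0.npz",278,312,255,285)
ext("side5.npz",296,338,270,304)
E
```

```text
side0.npz area 3504
top [114.  35.] bar x,z -13.9 70.0
right [122.  58.] bar x,z -10.2 61.4
left [ 8. 58.] bar x,z -44.4 56.8
bot [ 87. 106.] bar x,z -8.2 55.4
side5.npz area 3952
top [139.  39.] bar x,z 29.1 65.5
right [147.  53.] bar x,z 32.7 61.1
left [26. 59.] bar x,z -3.1 52.3
bot [111. 113.] bar x,z 34.2 49.9
```

```bash
python3 - <<'E'
from h import *
b=np.load("bar.npz");O,ax,ay=b["O"],b["ax"],b["ay"]
W=lambda x,y,z:O+ax*x+ay*y+[0,0,z]
s0=dict(np.load("side0.npz"));s5=dict(np.load("side5.npz"))
def crop(s,x0,y0): return cv2.resize(s["image"][y0:y0+56,x0:x0+56],None,fx=7,fy=7,interpolation=cv2.INTER_CUBIC)
# same centre: projected pad (up) offset
p0=proj(s0,W(-29,0,58))[0].round().astype(int);p5=proj(s5,W(13.5,0,58))[0].round().astype(int)
cv2.imwrite("pics/cmp.png",np.hstack([crop(s0,*(p0-28)),crop(s5,*(p5-28))]))
print(p0,p5,proj(s5,W(13.5,0,51))[0]-proj(s5,W(13.5,0,58))[0])
E
```

```text
[293 269] [317 283] [-0.13235921  3.56300971]
```

View pics/cmp.png

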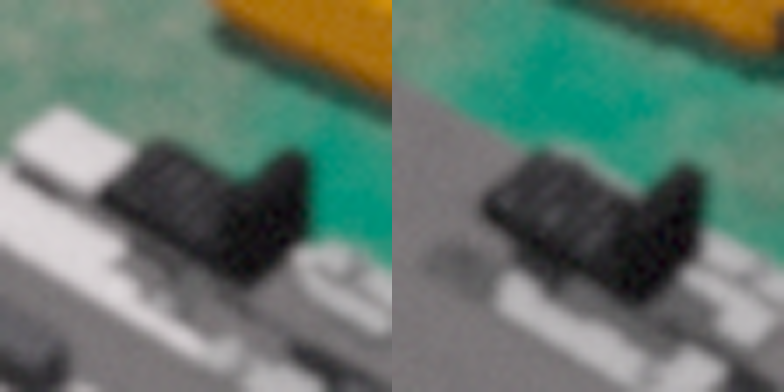

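The comparison is ambiguous: the lip tops are at (290,150) on the left and (298,165) on the right, about 1.5 px lower than expected, where fully down would be 3.6 px. I'll check by a light touch on the pad: contact at z≈58 means it is up.

Request:
play_rows --steps "-0.04 0 0 0 -1;-0.08 0 0 0 -1;-0.12 0 0 0 -1;-0.16 0 0.03 0 -1;-0.196 0 0.06 0 -1"

```text
time_s: 9.33
tool_pos: [595.0, -27.8, 170.6]
tool_rot: [0.669, 0.743, 0.001, 0.002]
contact_force: [0.5, -0.9, 0.5]
grip_width: 0.1
finger_force: 0.0
```

Request:
play_rows --steps "0 0 0.03 0 -1;0 0 0.06 0 -1;0 0 0.075 0 -1;0 0 0.075 0 -1;0 0 0.075 0 -1"

```text
time_s: 9.75
tool_pos: [593.0, -25.3, 93.8]
tool_rot: [0.669, 0.744, -0.0, -0.0]
contact_force: [0.8, 0.7, 1.6]
grip_width: -0.0
finger_force: 0.0
```

```bash
python3 -c "
from h import *
shift([13,0,62])"
```

```text
t 9.75 tcp [593.  -25.3  93.8] bar [ 7.4 -0.2 93.8] F bar [-0.65  0.88  1.57] w -0.0
shift [-0.0056  0.0003  0.0318] yaw 0.001 joints [ 0.17  0.74 -0.28  1.79  0.31  0.66 -0.18]
[[-0.106, 0.994, -0.001], [0.994, 0.106, 0.0], [0.0, -0.001, -1.0]]
```

Request:
play_rows --steps "-0.0045 0 0.01 0 -1;-0.0045 0 0.02 0 -1;-0.0045 0 0.03 0 -1;-0.0045 0 0.033 0 -1;-0.0045 0 0.033 0 -1"

```text
time_s: 10.17
tool_pos: [593.0, -29.7, 59.8]
tool_rot: [0.669, 0.744, -0.001, -0.001]
contact_force: [-0.2, 0.5, 0.1]
grip_width: -0.3
finger_force: 0.0
```

Request:
play_rows --steps "0 0 0.001 0 -1;0 0 0.002 0 -1;0 0 0.002 0 -1;0 0 0.002 0 -1"

```text
time_s: 10.5
tool_pos: [594.0, -29.7, 59.1]
tool_rot: [0.669, 0.744, 0.0, 0.0]
contact_force: [-0.4, -0.2, 1.4]
grip_width: 0.2
finger_force: 0.0
```

Request:
play_rows --steps "0 0 0.001 0 -1;0 0 0.002 0 -1;0 0 0.002 0 -1;0 0 0.002 0 -1;0 0 0.002 0 -1"

```text
time_s: 10.92
tool_pos: [593.8, -29.7, 56.8]
tool_rot: [0.669, 0.744, 0.0, 0.0]
contact_force: [0.3, 0.0, -0.0]
grip_width: 0.0
finger_force: 0.0
```

Request:
play_rows --steps "0 0 0.0005 0 -1;0 0 0.001 0 -1;0 0 0.0015 0 -1;0 0 0.0015 0 -1;0 0 0.0015 0 -1"

```text
time_s: 11.33
tool_pos: [593.8, -29.7, 55.3]
tool_rot: [0.669, 0.744, -0.0, -0.0]
contact_force: [0.0, 0.1, -0.0]
grip_width: -0.3
finger_force: 0.0
```

No contact at 55.3, so the button is still down and the hole lies farther out. I'll lift to 60.5 and push on gently by the lip.

Request:
play_rows --steps "0 0 -0.003 0 -1;0 0 -0.0055 0 -1;-0.002 0 -0.0055 0 -1;-0.0035 0 -0.0055 0 -1;-0.0035 0 -0.0055 0 -1"

```text
time_s: 11.75
tool_pos: [594.3, -33.8, 61.0]
tool_rot: [0.669, 0.743, -0.0, 0.0]
contact_force: [0.3, -0.4, -1.0]
grip_width: 0.3
finger_force: 0.0
```

Request:
play_rows --steps "-0.001 0 0 0 -1;-0.002 0 0 0 -1;-0.002 0 0 0 -1;-0.002 0 0 0 -1"

```text
time_s: 12.08
tool_pos: [594.3, -35.2, 60.7]
tool_rot: [0.669, 0.744, -0.0, -0.0]
contact_force: [-0.2, 0.2, 0.5]
grip_width: -0.3
finger_force: 0.1
```

Request:
play_rows --steps "-0.001 0 0 0 -1;-0.0015 0 0 0 -1;-0.0015 0 0 0 -1;-0.0015 0 0 0 -1"

```text
time_s: 12.42
tool_pos: [594.4, -36.2, 60.7]
tool_rot: [0.669, 0.744, 0.0, -0.0]
contact_force: [-0.3, 1.6, -1.0]
grip_width: -0.1
finger_force: 1.0
```

Request:
play_rows --steps "-0.001 0 0 0 -1;-0.002 0 0 0 -1;-0.002 0 0 0 -1;-0.002 0 0 0 -1"

```text
time_s: 12.75
tool_pos: [594.7, -38.5, 60.8]
tool_rot: [0.669, 0.744, 0.0, -0.0]
contact_force: [-0.4, 2.8, -0.4]
grip_width: -0.1
finger_force: 1.4
```

Request:
play_rows --steps "-0.001 0 0 0 -1;-0.0015 0 0 0 -1;-0.0015 0 0 0 -1;-0.0015 0 0 0 -1"

```text
time_s: 13.08
tool_pos: [594.7, -38.6, 60.8]
tool_rot: [0.668, 0.744, 0.001, -0.001]
contact_force: [-1.7, 5.6, 0.1]
grip_width: 0.0
finger_force: 2.7
```

The tube has stopped at 5.6 N, so it has probably caught. I'll back off and touch the pad lightly to confirm.

Request:
play_rows --steps "0.002 0 0 0 -1;0.005 0 0 0 -1;0.005 0 0.001 0 -1;0.005 0 0.002 0 -1;0.005 0 0.002 0 -1"

```text
time_s: 13.5
tool_pos: [594.4, -36.0, 58.6]
tool_rot: [0.669, 0.743, -0.0, 0.0]
contact_force: [-0.3, -0.2, -0.6]
grip_width: 0.0
finger_force: 0.0
```

Request:
play_rows --steps "0 0 0.001 0 -1;0 0 0.002 0 -1;0 0 0.002 0 -1;0 0 0.002 0 -1;0 0 0.002 0 -1"

```text
time_s: 13.92
tool_pos: [594.5, -35.5, 56.9]
tool_rot: [0.669, 0.743, -0.0, 0.0]
contact_force: [-0.2, -0.0, 0.9]
grip_width: -0.1
finger_force: 0.6
```

Request:
play_rows --steps "0 0 0.0005 0 -1;0 0 0.001 0 -1;0 0 0.001 0 -1;0 0 0.001 0 -1"

```text
time_s: 14.25
tool_pos: [594.5, -35.4, 55.9]
tool_rot: [0.669, 0.744, -0.0, 0.0]
contact_force: [-0.5, -1.5, 3.0]
grip_width: -0.3
finger_force: 0.9
```

The pad is met at about 57.5 with its spring behind it, so the button is up in the next hole. Now I let go: straight up, then well clear.

Request:
play_rows --steps "0 0 -0.002 0 -1;0 0 -0.006 0 -1;0 0 -0.02 0 -1;0 0 -0.05 0 -1;0 0 -0.09 0 -1"

```text
time_s: 14.67
tool_pos: [591.9, -34.6, 144.3]
tool_rot: [0.668, 0.744, -0.002, -0.003]
contact_force: [1.4, -0.2, -0.5]
grip_width: -0.1
finger_force: 0.0
```

Request:
play_rows --steps "0.04 0 -0.03 0 -1;0.08 0 -0.06 0 -1;0.12 0 -0.06 0 -1;0.16 0 -0.06 0 -1;0.2 0 -0.06 0 -1"

```text
time_s: 15.08
tool_pos: [574.1, 156.8, 207.4]
tool_rot: [0.669, 0.743, 0.001, 0.0]
contact_force: [0.4, -0.3, -1.0]
grip_width: 0.3
finger_force: 0.0
```

```bash
python3 - <<'E'
from h import *
st()
f=grab_frame("side");s5=dict(np.load("side5.npz"))
def corner(s):  # dark button blob top in the side view
    g=cv2.resize(s["image"].max(2)[265:304,296:345],None,fx=4,fy=4,interpolation=cv2.INTER_CUBIC)
    k,l,q,_=cv2.connectedComponentsWithStats((g<52).astype(np.uint8));i=1+q[1:,4].argmax();return q[i]/4
print("blob x,y,w,h before/after",corner(s5),corner(f))
b=np.load("bar.npz");W=lambda x,z:b["O"]+b["ax"]*x+[0,0,z]
print("expected per mm out",(proj(f,W(30,58))-proj(f,W(20,58)))/10)
d=cv2.absdiff(cv2.GaussianBlur(f["image"],(5,5),0),cv2.GaussianBlur(dict(np.load("side0.npz"))["image"],(5,5),0)).max(2)
print("driver/coil/gauge change",np.median(d[228:262,295:350]),np.median(d[312:336,428:450]),np.median(d[312:340,240:290]))
E
```

```text
t 15.08 tcp [574.1 156.8 207.4] bar [-175.6    0.   207.4] F bar [ 0.37  0.34 -0.98] w 0.3
blob x,y,w,h before/after [  6.5   14.75  30.5   18.75 988.  ] [  9.5   13.75  30.5   19.25 909.  ]
expected per mm out [[0.57531277 0.32823702]]
driver/coil/gauge change 1.0 1.0 83.0
```

```bash
python3 -c "
from station import env
print(env.job_done())"
```

```text
the job is handed in; nothing more can be done
None
```

I lengthened the stop by one hole and handed the job in at about 15 s: the button is up and caught in the next hole, roughly 45 mm out, with peak forces of about 7 N on the pad and 6 N at the lip, and the arm clear. The driver and coil unit look unmoved in the camera; the gauge block was in the arm's shadow, so I could not confirm it, though nothing went near it.

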